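# Latch the fruit caddy open and put the lemon away

### The job

Press the red lever on the side of the fruit caddy down until it clicks over and stays down by itself, so that it keeps the wooden lid standing open. Then put the loose lemon into the caddy (the one lying by itself near the caddy, not any fruit beside the basket at the far left), lowering it gently down to the floor of the caddy rather than dropping it. Leave the lid latched open so that the fruit can air, and leave the loose mandarin, the jam jar and the mug where they are.

Things in the scene. Friction and masses are not known exactly. Their poses are not given: they have to be found in the camera images.
- caddy: round white fruit caddy, fixed to the worktop; origin at the centre of its underside, z up. Outer diameter 180 mm, rim 100 mm high, wall 5 mm, flat inner floor 20 mm above the worktop (80 mm deep inside, 168 mm clear across the rim, about 160 mm at the floor). Lid hinge at its +x edge. The lever stands out on its -y side, pivoted about a line along x at [0, -108, 85] mm in this frame.
- pad_top (a point): centre of the upper face of the red pad (50 x 44 mm, 14 mm thick) at the end of the side lever; moves with the lever, 105 mm from its pivot. At rest the lever slopes 20 degrees up, the pad 128 mm above the worktop; latched, it slopes 17 degrees below level, the pad 60 mm up, at nearly the same place seen from above. A dark latch post, 98 mm high, stands beside the arm, 25 mm inboard of the pad.
- lid_lever (a joint): angle of the side lever: 0 at rest (raised, lid shut), 0.70 at its lower stop. A spring pushes it up with 6 to 12 N at the pad; let go before 0.59 it springs back up and shuts the lid. Past about 0.63 (surely when pressed to the stop) a sprung latch bolt has snapped over it and, let go, it stays at 0.62 to 0.67 by itself, lid open.
- caddy_lid (a joint): angle of the round wooden lid (182 mm across): 0 shut (top at 112 mm), about 1.5 open; linked to the lever, it opens in proportion as the lever goes down. Its hinge lies 98 mm from the caddy's centre, 104 mm up, at the caddy's +x edge; open, the lid stands almost upright there, up to 293 mm high, and leaves the mouth free.
- lemon: yellow lemon lying on the worktop, 74 mm long (its x axis), 51 mm wide (y), 53 mm high, 87 g; origin at the centre of its underside.
- lemon_mid (a point): centre of the lemon, 26 mm above its underside.
- mandarin: orange mandarin on the worktop, 58 mm across, 47 mm high; origin at the centre of its underside; it stays where it is.
- jam: jam jar with dark cap and red contents, 65 mm across, 115 mm high; origin at the centre of its underside; it stays where it is.
- mug: cream tea mug with a handle, 92 x 127 mm, 95 mm high; origin at the centre of its underside; it stays where it is.
Mind the look-alikes: they are no part of the job. What is meant by the lemon is not green or purple, and is the smaller of those in its own colour.

How it is judged:
On the way:
1. the lever, pressed down past its detent and let go, stays down and keeps the lid open (value of joint lid_lever above 0.58 rad and value of joint caddy_lid above 1.25 rad and contact force between each of the arm, the fingers and caddy below 0.1 N), for 0.3 s.
At the end, for the whole second after the job is handed in: The lever is still latched down (over 0.58 rad) with the lid open (over 1.25 rad); the lemon lies at rest on the floor inside the caddy (its centre within 75 mm of the caddy's axis and less than 75 mm above its underside) (value of joint lid_lever above 0.58 rad and value of joint caddy_lid above 1.25 rad and horizontal distance between lemon_mid and caddy below 0.075 m and z of lemon_mid in the frame of caddy below 0.075 m and linear speed of lemon below 0.03 m/s); the robot touches nothing.
It fails at once if the lemon is dropped or thrown (faster than 0.6 m/s with no finger on it) (linear speed of lemon above 0.6 m/s and contact force between the fingers and lemon below 0.02 N).
It fails at once if the lemon is rammed against the caddy (over 35 N) (contact force between lemon and caddy above 35 N).
It fails at once if the mandarin is moved by more than 30 mm (distance of mandarin from where it was at the start of the episode above 0.03 m).
It fails at once if the jam jar is moved by more than 30 mm (distance of jam from where it was at the start of the episode above 0.03 m).
It fails at once if the mug is moved by more than 30 mm (distance of mug from where it was at the start of the episode above 0.03 m).
It also fails if it takes over 61 s, if anything falls off the work surface, if the arm or the gripper's body presses on something with over 40 N, if the wrist force passes 120 N, or if a joint passes its speed limit or range.

### The arm

A 7-joint arm with a two-finger parallel gripper is mounted at the origin on a cart in front of the work surface, level with it; the furniture and walls round the work are solid. World frame = base frame: x ahead of the robot, y to its left, z up, the work surface at z = 0. Lengths are in m, angles in rad, forces in N, time in s.
With the tool pointing down it reaches from about 0.425 to 0.875 m from the base axis. Payload 8.4 kg.
Tool frame: the origin (TCP) lies on the mounting face of the last link; the fingertips stand 173 mm ahead of it and the grasp point (between the pads) lies 155 mm ahead of it (finger_overhang is the distance from the TCP to the fingertips, in m); z points along the fingers, y is the line along which they close (so a half turn about z gives the same grasp; the last joint's range is limited). The gripper opens to 85 mm and grips with 20 to 120 N. Pads are 22 mm wide; open, the fingers measure 114 mm over their backs; the gripper's body (76 mm by 85 mm) begins 54 mm behind the grasp point. The pads swing forward as they close: fully open they stand 13 mm farther back than shut.
Start: joints at [1.236, 0.333, 0.04, 1.465, -0.013, 1.343, -0.059], TCP at [0.152, -0.632, 0.405] pointing down, gripper open.
Joint ranges: [-2.58, 2.58], [-0.38, 2.09], [-1.3, 1.39], [0.25, 2.4], [-1.5, 4.64], [0.08, 2.09], [-2.65, 2.65]. Speed limits (rad/s): [2.22, 2.22, 2.79, 2.79, 3.14, 3.14, 3.14].

### API

Orientations are given as a rotation vector (axis times angle).
In Python, from bench import get_obs, grab_frame, sign_off, finger_overhang gives the robot as it stands.
- The arm moves only by the tool step_arm, never from a script. Its argument "plan" is a list of rows, each a list of 7 numbers: the shift along the tool's x, y, z as a fraction of full scale, then the turn, a rotation vector about the tool's x, y, z as a fraction of full scale, then the closure, from -1 (fully open) to 1 (shut). In form: [[x, y, z, ax, ay, az, hand], ...]. A call has 1 to 12 rows; each row is the pose to reach, as a shift and turn from the pose commanded when the call began, along the tool's axes at that moment; what a row does not reach only later rows make up. Full scale, the value 1, is 1000 mm for a shift and 30 degrees for a turn. A row lasts 1/12 s, in which the tool goes at most 41.7 mm and 7.16 degrees, less where a joint would pass 70% of its speed; a pose out of reach is approached as far as the arm can. A call with a number of a shift or a turn outside -1 to 1 is refused whole. A call with a gripper value outside its range is refused whole. The fingers move at their own pace and stop on an object; the grip force is fixed at half the most. Time passes only in rows, so rows that repeat a pose let the fingers close. It gives the time, the measured TCP pose, the force, the opening and the grip force at its end, in the units of the state.
- get_obs(): the state, without advancing time (a new reading comes with each control period).
- grab_frame(name): name is "side" or "top" or "wrist"; returns a dict with "frame" (480x640x3 uint8, red, green, blue), "depth" (480x640 float32, m along the optical axis (not along the pixel's ray), 0 where there is no reading), "intrinsics" (3x3 intrinsics, pixels), "extrinsics" (4x4, takes a point from camera to world coordinates); the wrist camera has in their place "hand_eye" (4x4, takes a point from camera to tool coordinates, whose origin is the TCP and whose axes are the flange's). Camera axes: x right, y down, z forward; pixel columns grow to the right and rows downward; lengths in m; the calibration is good to about 2 mm. The wrist camera is an equidistant fisheye: a pixel r from the principal point sees the ray r / f radians off the axis. A picture is of the moment at which its call begins: read the wrist's pose just before it.
- sign_off(): hands the job in; it is judged then, once.
The state is a dict: "time_s": time; "joint_positions": joint angles; "dq": joint speeds; "joint_efforts": joint torques, N m; "position": TCP position; "ee_rot": TCP orientation; "contact_force": force on the tool from outside, world axes, zero at the start; "moment": the same for the moment, N m; "grip_width": opening from 0.0 (shut) to 1.0 (fully open); "finger_force": force on a finger pad.
Only numpy, scipy, OpenCV 4.12 (cv2) and the standard library are available. Lean on these libraries where they do the work, as an engineer would, in place of code of your own. Each camera call takes 0.05 s, during which the arm holds its last target. There are 200 camera calls.

## Working session

There is one attempt and no reset: what is moved stays moved. The work goes in short steps, Python scripts to look and compute and a tool call to move; the robot and the scene stay as the last step left them, time stands still between calls to the robot, and variables do not carry over. Pictures are saved under pics/ and viewed, at most 10 in all, crops included, and the job is handed in when it is done.

Besides the shell and the picture viewer there is one more tool, called by a JSON object that holds its "fn" and its "kwargs", one argument or row to a line. step_arm: Moves the arm, as the interface text tells. Shift numbers are shares of 1000 mm and turn numbers shares of 30 degrees, none past 1 either way. Its arguments: {"type":"object","properties":{"plan":{"type":"array","items":{"type":"array","items":{"type":"number","minimum":-1,"maximum":1}}}},"required":["plan"]}

```bash
mkdir -p pics; cat > h.py <<'E'
import numpy as np, cv2
from bench import *
from scipy.spatial.transform import Rotation as R
def pts(f):
    K=np.array(f["intrinsics"]);T=np.array(f["extrinsics"]);d=f["depth"]
    v,u=np.mgrid[0:480,0:640]
    P=np.stack([(u-K[0,2])/K[0,0]*d,(v-K[1,2])/K[1,1]*d,d],-1)
    W=P@T[:3,:3].T+T[:3,3]; W[d<=0]=np.nan
    return W
E
python3 - <<'E'
from h import *
o=get_obs();print({k:np.round(v,3) for k,v in o.items()}, finger_overhang)
for n in("side","top"):
    f=grab_frame(n);cv2.imwrite(f"pics/{n}0.png",f["frame"][:,:,::-1]);np.savez(f"{n}0.npz",**f)
    print(n,np.round(f["intrinsics"],1),np.round(f["extrinsics"],3))
E
```

```text
{'time_s': np.float64(0.0), 'joint_positions': array([ 1.236,  0.334,  0.04 ,  1.466, -0.013,  1.343, -0.059]), 'dq': array([-0.   , -0.001,  0.   , -0.   ,  0.001, -0.001,  0.   ]), 'joint_efforts': array([-0.0000e+00, -6.5855e+01,  1.3650e+00, -4.0556e+01,  1.7000e-02,
        1.3000e-02,  0.0000e+00]), 'position': array([ 0.152, -0.632,  0.404]), 'ee_rot': array([-3.118, -0.369,  0.   ]), 'contact_force': array([-1.005, -0.508, -0.209]), 'moment': array([ 0.044,  0.014, -0.035]), 'finger_force': np.float64(0.0), 'grip_width': np.float64(1.0)} 0.1734
side [[514.9   0.  310.3]
 [  0.  514.9 236.3]
 [  0.    0.    1. ]] [[-0.999  0.033 -0.03   0.576]
 [ 0.042  0.482 -0.875  1.187]
 [-0.015 -0.876 -0.483  0.769]
 [ 0.     0.     0.     1.   ]]
top [[596.4   0.  319.1]
 [  0.  596.4 235.4]
 [  0.    0.    1. ]] [[-0.01  -0.987  0.161  0.313]
 [-1.     0.014  0.021 -0.012]
 [-0.022 -0.16  -0.987  1.431]
 [ 0.     0.     0.     1.   ]]
```

View pics/top0.png

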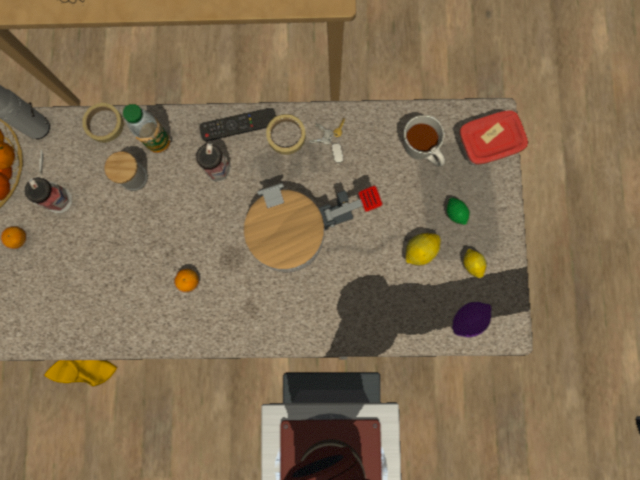

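View pics/side0.png

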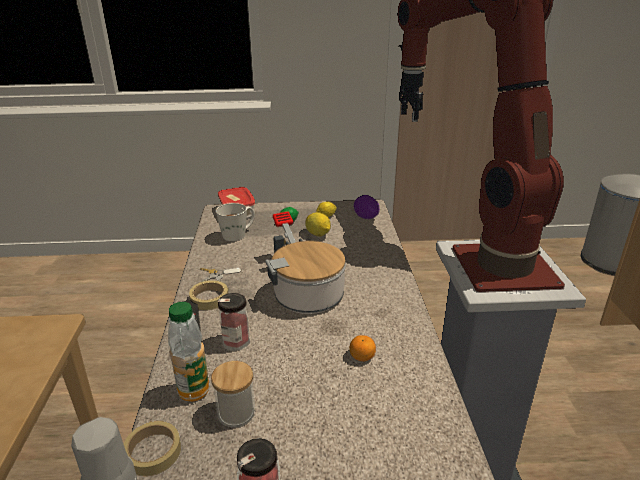

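The top view shows the lid centred at about (284,229) with its hinge bracket at (272,195). The red pad is at (370,198) and the small lemon at (475,263), with a bigger look-alike at (423,249). The mandarin is at (186,280), the mug at (423,135) and the jam at (212,158). The side view agrees with this.

```bash
python3 - <<'E'
from h import *
def load(n):
    z=np.load(f"{n}0.npz");return {k:z[k] for k in z}
f=load("top");W=pts(f);hsv=cv2.cvtColor(f["frame"],cv2.COLOR_RGB2HSV)
def blob(name,lo,hi,box):
    m=cv2.inRange(hsv,lo,hi);k=np.zeros_like(m);x0,y0,x1,y1=box;k[y0:y1,x0:x1]=m[y0:y1,x0:x1]
    P=W[k>0];P=P[~np.isnan(P[:,0])]
    zt=np.percentile(P[:,2],98)
    c=cv2.minAreaRect(P[:,:2].astype(np.float32)*1000)
    print(name,len(P),"mean",P.mean(0).round(3),"top z",zt.round(3),"rect(mm)",np.round(c[0]),np.round(c[1]),round(c[2],1))
    d=P[:,:2]-P[:,:2].mean(0);w,v=np.linalg.eigh(d.T@d);print("   long axis deg",np.degrees(np.arctan2(v[1,1],v[0,1])).round(1))
    return P
blob("lemon",(20,120,60),(35,255,255),(455,240,500,285))
blob("biglemon",(20,120,60),(35,255,255),(395,225,447,275))
blob("pad",(0,180,100),(8,255,255),(350,175,390,220))
blob("mand",(5,180,100),(20,255,255),(165,260,210,300))
# lid: by height
z=W[:,:,2];m=(abs(z-.112)<.008);k=np.zeros_like(m);k[170:290,225:335]=m[170:290,225:335]
k=k&(hsv[:,:,1]>60)
P=W[k];(c,r)=cv2.minEnclosingCircle(P[:,:2].astype(np.float32)*1000);print("lid",c,r,P.mean(0).round(3),np.median(P[:,2]))
# region around pad and post
for (u,v) in [(370,198),(360,203),(345,195),(342,190),(335,215),(345,207),(272,195),(284,229),(457,320),(424,135)]:
    print((u,v),W[v,u].round(3),f["frame"][v,u])
s=load("side");S=pts(s);h2=cv2.cvtColor(s["frame"],cv2.COLOR_RGB2HSV)
m=cv2.inRange(h2,(0,180,100),(8,255,255));m[:205]=0;m[230:]=0;m[:,:268]=0;m[:,300:]=0
Q=S[m>0];print("side pad",np.nanmean(Q,0).round(3))
E
```

```text
lemon 519 mean [ 0.469 -0.344  0.041] top z 0.056 rect(mm) [ 471. -347.] [75. 47.] 24.0
   long axis deg -158.0
biglemon 935 mean [ 0.502 -0.222  0.059] top z 0.075 rect(mm) [ 509. -225.] [76. 90.] 79.2
   long axis deg 129.5
pad 385 mean [ 0.608 -0.099  0.127] top z 0.136 rect(mm) [621. -95.] [75. 39.] 18.4
   long axis deg -162.7
mand 399 mean [0.436 0.331 0.042] top z 0.05 rect(mm) [436. 332.] [52. 50.] 85.0
   long axis deg 74.4
lid (544.5399169921875, 95.74551391601562) 91.07630157470703 [0.54  0.094 0.111] 0.1108797657557371
(370, 198) [ 0.607 -0.099  0.133] [134  27  22]
(360, 203) [ 0.599 -0.077  0.119] [132 129 118]
(345, 195) [ 0.623 -0.044  0.097] [65 69 65]
(342, 190) [ 0.657 -0.039  0.004] [63 59 51]
(335, 215) [ 0.578 -0.021  0.091] [131 131 121]
(345, 207) [ 0.594 -0.044  0.099] [131 131 120]
(272, 195) [0.622 0.122 0.112] [143 144 132]
(284, 229) [0.544 0.095 0.108] [151 116  69]
(457, 320) [ 0.337 -0.294  0.06 ] [37 15 47]
(424, 135) [ 0.777 -0.237  0.055] [90 41  7]
side pad [ 0.609 -0.095  0.123]
```

The caddy is at (0.544, 0.095) with a yaw of about 18°. The pad is 0.204 m from the axis (0.207 expected), and the lemon's extents match the given sizes. I'll add a helper that converts a target pose into tool-frame fractions.

```bash
cat >> h.py <<'E'
def go(p,ydeg):
    "print shift/turn fractions for tool down, tool y axis at ydeg in world, TCP at p"
    o=get_obs();R0=R.from_rotvec(o["ee_rot"]);a=np.radians(ydeg)
    y=np.array([np.cos(a),np.sin(a),0]);z=np.array([0,0,-1.]);x=np.cross(y,z)
    s=R0.inv().apply(np.array(p)-o["position"]);t=(R0.inv()*R.from_matrix(np.stack([x,y,z],1))).as_rotvec()
    print("t",round(float(o["time_s"]),2),"pos",np.round(o["position"],4),"shift",s.round(4),"turn",(np.degrees(t)/30).round(4),"rows",np.linalg.norm(s)/.0417,"F",np.round(o["contact_force"],1),"w",np.round(o["grip_width"],3),"ff",np.round(o["finger_force"],1))
E
python3 -c "
from h import *
go([.609,-.101,.345],-71)"
```

```text
t 0.1 pos [ 0.1518 -0.6318  0.4039] shift [ 0.5685 -0.4093  0.0595] turn [-0.0027 -0.     -0.1831] rows 16.86017435096698 F [ 1.4  0.4 -1.1] w 1.001 ff 0.0
```

{"fn": "step_arm", "kwargs": {
  "plan": [
    [0.568, -0.409, 0.06, -0.003, 0, -0.183, 1],
    [0.568, -0.409, 0.06, -0.003, 0, -0.183, 1],
    [0.568, -0.409, 0.06, -0.003, 0, -0.183, 1],
    [0.568, -0.409, 0.06, -0.003, 0, -0.183, 1],
    [0.568, -0.409, 0.06, -0.003, 0, -0.183, 1],
    [0.568, -0.409, 0.06, -0.003, 0, -0.183, 1],
    [0.568, -0.409, 0.06, -0.003, 0, -0.183, 1],
    [0.568, -0.409, 0.06, -0.003, 0, -0.183, 1],
    [0.568, -0.409, 0.06, -0.003, 0, -0.183, 1],
    [0.568, -0.409, 0.06, -0.003, 0, -0.183, 1],
    [0.568, -0.409, 0.06, -0.003, 0, -0.183, 1],
    [0.568, -0.409, 0.06, -0.003, 0, -0.183, 1]
  ]
}}

```text
time_s: 1.1
position: [0.4777, -0.2527, 0.3618]
ee_rot: [3.097, 0.518, 0.0]
contact_force: [0.9, -0.4, 0.8]
grip_width: -0.001
finger_force: 0.0
```

```bash
python3 -c "
from h import *
go([.609,-.101,.345],-71)"
```

```text
t 1.1 pos [ 0.4777 -0.2527  0.3618] shift [ 0.1735 -0.1008  0.0166] turn [ 0.0029  0.0004 -0.0005] rows 4.8277354941354345 F [ 0.9 -0.4  0.8] w -0.001 ff 0.0
```

{"fn": "step_arm", "kwargs": {
  "plan": [
    [0.173, -0.101, 0.017, 0, 0, 0, 1],
    [0.173, -0.101, 0.017, 0, 0, 0, 1],
    [0.173, -0.101, 0.017, 0, 0, 0, 1],
    [0.173, -0.101, 0.017, 0, 0, 0, 1],
    [0.173, -0.101, 0.017, 0, 0, 0, 1],
    [0.173, -0.101, 0.017, 0, 0, 0, 1],
    [0.173, -0.101, 0.017, 0, 0, 0, 1],
    [0.173, -0.101, 0.017, 0, 0, 0, 1]
  ]
}}

```text
time_s: 1.77
position: [0.6074, -0.103, 0.3443]
ee_rot: [3.097, 0.518, -0.002]
contact_force: [0.4, 0.1, 0.4]
grip_width: -0.001
finger_force: 0.0
```

```bash
python3 - <<'E'
from h import *
go([.609,-.101,.30],-71)
f=grab_frame("wrist");cv2.imwrite("pics/w1.png",f["frame"][:,:,::-1]);print(f["intrinsics"],np.round(f["hand_eye"],3))
E
```

```text
t 1.77 pos [ 0.6074 -0.103   0.3443] shift [ 0.0022 -0.0015  0.0443] turn [0.0026 0.0025 0.0001] rows 1.0637534414988543 F [0.4 0.1 0.4] w -0.001 ff 0.0
[[371.64829954   0.         318.33959116]
 [  0.         371.64829954 245.26638532]
 [  0.           0.           1.        ]] [[-0.001 -0.946 -0.325  0.085]
 [ 1.    -0.001 -0.     0.001]
 [-0.    -0.325  0.946  0.03 ]
 [ 0.     0.     0.     1.   ]]
```

View pics/w1.png

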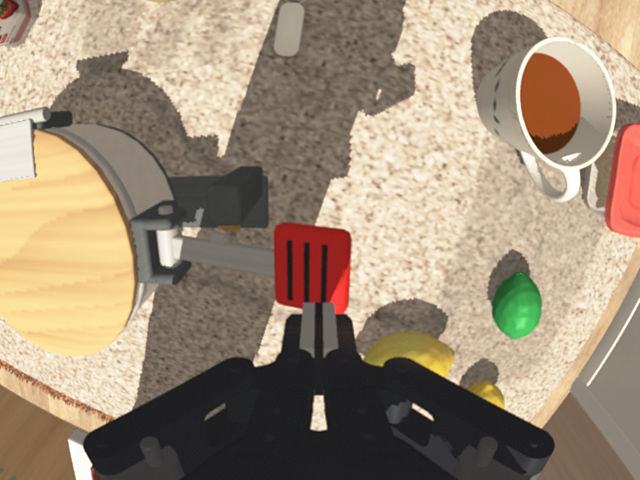

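The wrist view shows the red pad centred at (312,265), just ahead of the closed fingertips at (318,310). The post at (240,197) is clear of the fingers. I'll check the pad centre by casting a ray.

```bash
cat >> h.py <<'E'
def wray(f,o,u,v,z):
    K=f["intrinsics"];H=np.array(f["hand_eye"]);d=np.array([u-K[0,2],v-K[1,2]])/K[0,0];r=np.linalg.norm(d)
    c=np.r_[d/r*np.sin(r),np.cos(r)];Rw=R.from_rotvec(o["ee_rot"])
    p=o["position"]+Rw.apply(H[:3,3]);q=Rw.apply(H[:3,:3]@c);return p+q*(z-p[2])/q[2]
E
python3 - <<'E'
from h import *
o=get_obs();f=grab_frame("wrist")
hsv=cv2.cvtColor(f["frame"],cv2.COLOR_RGB2HSV)
for u,v in [(312,265),(275,228),(350,232),(318,305)]:print(wray(f,o,u,v,.128).round(3))
go([.611,-.101,.29],-71)
E
```

```text
[ 0.615 -0.099  0.128]
[ 0.629 -0.074  0.128]
[ 0.639 -0.112  0.128]
[ 0.593 -0.11   0.128]
t 1.87 pos [ 0.6071 -0.1042  0.3447] shift [ 0.0048 -0.0019  0.0547] turn [ 0.0039  0.0016 -0.004 ] rows 1.3178261925000598 F [ 0.2 -0.6 -0.5] w 0.003 ff 0.0
```

{"fn": "step_arm", "kwargs": {
  "plan": [
    [0.005, -0.002, 0.02, 0, 0, 0, 1],
    [0.005, -0.002, 0.035, 0, 0, 0, 1],
    [0.005, -0.002, 0.045, 0, 0, 0, 1],
    [0.005, -0.002, 0.055, 0, 0, 0, 1],
    [0.005, -0.002, 0.065, 0, 0, 0, 1],
    [0.005, -0.002, 0.075, 0, 0, 0, 1],
    [0.005, -0.002, 0.085, 0, 0, 0, 1],
    [0.005, -0.002, 0.095, 0, 0, 0, 1],
    [0.005, -0.002, 0.103, 0, 0, 0, 1],
    [0.005, -0.002, 0.108, 0, 0, 0, 1],
    [0.005, -0.002, 0.108, 0, 0, 0, 1]
  ]
}}

```text
time_s: 2.78
position: [0.6116, -0.1008, 0.2369]
ee_rot: [3.097, 0.515, 0.001]
contact_force: [-0.5, 0.4, -0.2]
grip_width: -0.002
finger_force: 0.0
```

```bash
python3 - <<'E'
from h import *
go([.611,-.101,.29],-71)
f=grab_frame("wrist");g=grab_frame("side")
cv2.imwrite("pics/w2.png",np.hstack([cv2.resize(f["frame"],(400,300)),cv2.resize(g["frame"][150:330,180:420],(400,300))])[:,:,::-1])
E
```

```text
t 2.78 pos [ 0.6116 -0.1008  0.2369] shift [-0.0006  0.0001 -0.0531] turn [ 0.0048 -0.0008 -0.004 ] rows 1.2727186497170022 F [-0.5  0.4 -0.2] w -0.002 ff 0.0
```

View pics/w2.png

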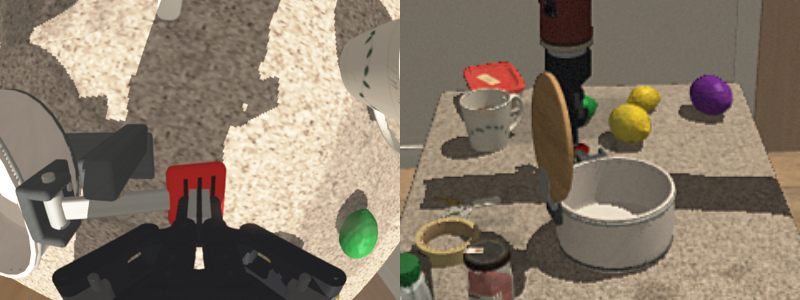

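The lid now stands open and the pad is down under the fingertips. I'll press on to the stop to be sure of the latch.

{"fn": "step_arm", "kwargs": {
  "plan": [
    [0, 0, 0.005, 0, 0, 0, 1],
    [0, 0, 0.009, 0, 0, 0, 1],
    [0, 0, 0.012, 0, 0, 0, 1],
    [0, 0, 0.012, 0, 0, 0, 1]
  ]
}}

```text
time_s: 3.22
position: [0.6122, -0.0991, 0.2296]
ee_rot: [3.095, 0.518, 0.003]
contact_force: [-16.7, 1.7, 40.9]
grip_width: 0.002
finger_force: 18.1
```

{"fn": "step_arm", "kwargs": {
  "plan": [
    [0, 0, -0.005, 0, 0, 0, 1],
    [0, 0, -0.015, 0, 0, 0, 1],
    [0, 0, -0.05, 0, 0, 0, 1],
    [0, 0, -0.09, 0, 0, 0, 1],
    [0, 0, -0.12, 0, 0, 0, 1],
    [0, 0, -0.12, 0, 0, 0, 1],
    [0, 0, -0.12, 0, 0, 0, 1]
  ]
}}

```text
time_s: 3.8
position: [0.612, -0.0993, 0.3469]
ee_rot: [3.096, 0.518, 0.006]
contact_force: [-0.3, -0.2, -0.1]
grip_width: 0.004
finger_force: 0.0
```

```bash
python3 - <<'E'
from h import *
f=grab_frame("side");g=grab_frame("wrist")
cv2.imwrite("pics/w3.png",np.hstack([cv2.resize(g["frame"],(400,300)),cv2.resize(f["frame"][150:330,180:420],(400,300))])[:,:,::-1])
go([.471,-.347,.345],-67)
E
```

```text
t 3.9 pos [ 0.6112 -0.0994  0.3438] shift [-0.2132  0.1885 -0.0007] turn [ 0.0017  0.003  -0.1338] rows 6.824671485689656 F [ 0.8 -0.6 -0.6] w -0.002 ff 0.0
```

View pics/w3.png

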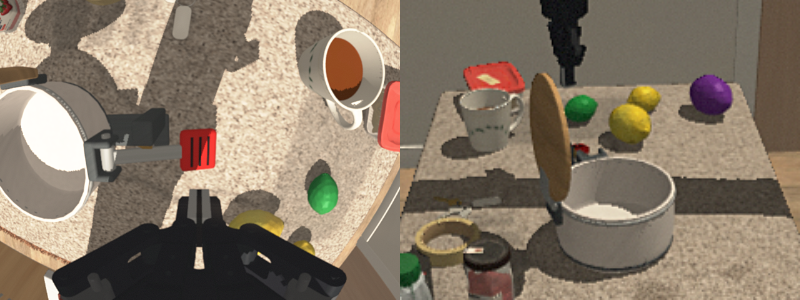

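The lever has latched: the lid stays open with the fingers clear. Next is the lemon.

{"fn": "step_arm", "kwargs": {
  "plan": [
    [-0.213, 0.188, 0, 0, 0, -0.133, -1],
    [-0.213, 0.188, 0, 0, 0, -0.133, -1],
    [-0.213, 0.188, 0, 0, 0, -0.133, -1],
    [-0.213, 0.188, 0, 0, 0, -0.133, -1],
    [-0.213, 0.188, 0, 0, 0, -0.133, -1],
    [-0.213, 0.188, 0, 0, 0, -0.133, -1],
    [-0.213, 0.188, 0, 0, 0, -0.133, -1],
    [-0.213, 0.188, 0, 0, 0, -0.133, -1],
    [-0.213, 0.188, 0, 0, 0, -0.133, -1],
    [-0.213, 0.188, 0, 0, 0, -0.133, -1]
  ]
}}

```text
time_s: 4.73
position: [0.4715, -0.3457, 0.3437]
ee_rot: [-3.078, -0.626, 0.002]
contact_force: [1.1, 0.2, -0.4]
grip_width: 1.0
finger_force: 0.0
```

```bash
python3 - <<'E'
from h import *
o=get_obs();f=grab_frame("wrist")
cv2.imwrite("pics/w4.png",f["frame"][:,:,::-1])
hsv=cv2.cvtColor(f["frame"],cv2.COLOR_RGB2HSV);m=cv2.inRange(hsv,(20,130,60),(35,255,255))
n,l,s,c=cv2.connectedComponentsWithStats(m)
for i in range(1,n):
    if s[i,4]>300:
        print(s[i],c[i].round(),wray(f,o,*c[i],.028).round(4))
        cn=np.argwhere(l==i)[::7];P=np.array([wray(f,o,u,v,.03)[:2] for v,u in cn],np.float32)*1000;print(cv2.minAreaRect(P))
go([.471,-.347,.345],-67)
E
```

```text
[ 131   86  120   94 8295] [189. 132.] [ 0.5064 -0.2213  0.028 ]
((505.01611328125, -219.8034210205078), (84.53101348876953, 85.12506866455078), 80.57276153564453)
[ 288  183   63   88 3978] [319. 227.] [ 0.4735 -0.3459  0.028 ]
((473.0658264160156, -345.7585754394531), (59.754066467285156, 54.295867919921875), 61.207576751708984)
t 4.78 pos [ 0.472 -0.345  0.344] shift [-0.0017  0.0014 -0.001 ] turn [-0.001   0.0009  0.0028] rows 0.05879862308658244 F [-0.5 -0.4 -0.8] w 1.0 ff 0.0
```

View pics/w4.png

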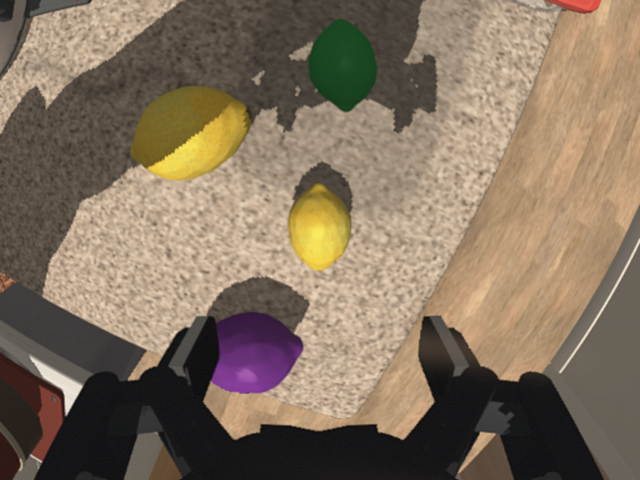

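The lemon is at (319,227), centred between the fingers and lying along tool x. The ray puts it at (0.473,-0.346), which agrees with the top view.

{"fn": "step_arm", "kwargs": {
  "plan": [
    [0.001, 0, 0.04, 0, 0, 0, -1],
    [0.001, 0, 0.08, 0, 0, 0, -1],
    [0.001, 0, 0.115, 0, 0, 0, -1],
    [0.001, 0, 0.14, 0, 0, 0, -1],
    [0.001, 0, 0.157, 0, 0, 0, -1],
    [0.001, 0, 0.166, 0, 0, 0, -1],
    [0.001, 0, 0.166, 0, 0, 0, -1]
  ]
}}

```text
time_s: 5.37
position: [0.4726, -0.3443, 0.1769]
ee_rot: [-3.076, -0.629, 0.003]
contact_force: [-0.5, 0.1, 0.3]
grip_width: 1.004
finger_force: 0.0
```

{"fn": "step_arm", "kwargs": {
  "plan": [
    [0, 0, 0, 0, 0, 0, 1],
    [0, 0, 0, 0, 0, 0, 1],
    [0, 0, 0, 0, 0, 0, 1],
    [0, 0, 0, 0, 0, 0, 1],
    [0, 0, 0, 0, 0, 0, 1],
    [0, 0, 0, 0, 0, 0, 1],
    [0, 0, 0, 0, 0, 0, 1],
    [0, 0, 0, 0, 0, 0, 1]
  ]
}}

```text
time_s: 6.03
position: [0.4732, -0.3464, 0.1813]
ee_rot: [3.075, 0.625, 0.003]
contact_force: [-1.6, 1.8, 7.6]
grip_width: 0.561
finger_force: 60.5
```

{"fn": "step_arm", "kwargs": {
  "plan": [
    [0, 0, -0.01, 0, 0, 0, 1],
    [0, 0, -0.03, 0, 0, 0, 1],
    [0, 0, -0.06, 0, 0, 0, 1],
    [0, 0, -0.1, 0, 0, 0, 1],
    [0, 0, -0.14, 0, 0, 0, 1],
    [0, 0, -0.17, 0, 0, 0, 1],
    [0, 0, -0.17, 0, 0, 0, 1],
    [0, 0, -0.17, 0, 0, 0, 1]
  ]
}}

```text
time_s: 6.7
position: [0.4728, -0.346, 0.3525]
ee_rot: [3.073, 0.625, 0.006]
contact_force: [-0.0, 0.3, -2.2]
grip_width: 0.564
finger_force: 62.0
```

```bash
python3 - <<'E'
from h import *
go([.528,.090,.345],-72)
f=grab_frame("wrist");f2=grab_frame("top")
cv2.imwrite("pics/w5.png",np.hstack([cv2.resize(f["frame"],(400,300)),cv2.resize(f2["frame"],(400,300))])[:,:,::-1])
W=pts(f2);z=W[:,:,2];k=(abs(z-.10)<.006);k[:170]=0;k[290:]=0;k[:,:235]=0;k[:,325:]=0
P=W[k];d=cv2.minEnclosingCircle(P[:,:2].astype(np.float32)*1000);print("rim",len(P),d)
E
```

```text
t 6.7 pos [ 0.4728 -0.346   0.3525] shift [ 0.2211 -0.3799  0.0056] turn [ 0.0118 -0.0051  0.166 ] rows 10.541570089381247 F [-0.   0.3 -2.2] w 0.564 ff 62.0
rim 718 ((549.871826171875, 91.38341522216797), 98.0373306274414)
```

View pics/w5.png

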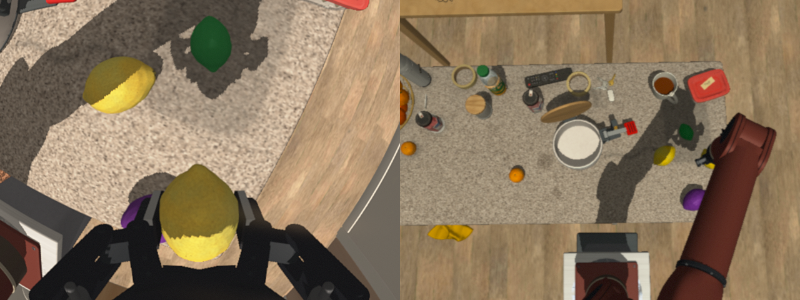

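The lemon is held square in the wrist view, and the lid is open and the mouth free in the top view. Next I'll carry it over the caddy.

{"fn": "step_arm", "kwargs": {
  "plan": [
    [0.018, -0.031, 0, 0.012, -0.005, 0.166, 1],
    [0.037, -0.063, 0, 0.012, -0.005, 0.166, 1],
    [0.055, -0.095, 0, 0.012, -0.005, 0.166, 1],
    [0.074, -0.127, 0, 0.012, -0.005, 0.166, 1],
    [0.092, -0.158, 0, 0.012, -0.005, 0.166, 1],
    [0.11, -0.19, 0, 0.012, -0.005, 0.166, 1],
    [0.129, -0.222, 0, 0.012, -0.005, 0.166, 1],
    [0.147, -0.253, 0, 0.012, -0.005, 0.166, 1],
    [0.166, -0.285, 0, 0.012, -0.005, 0.166, 1],
    [0.184, -0.317, 0, 0.012, -0.005, 0.166, 1],
    [0.203, -0.348, 0, 0.012, -0.005, 0.166, 1],
    [0.221, -0.38, 0, 0.012, -0.005, 0.166, 1]
  ]
}}

```text
time_s: 7.8
position: [0.527, 0.0917, 0.3472]
ee_rot: [-3.099, -0.491, 0.009]
contact_force: [1.1, -0.3, -1.0]
grip_width: 0.56
finger_force: 62.1
```

{"fn": "step_arm", "kwargs": {
  "plan": [
    [0, 0, 0, 0, 0, 0, 1],
    [0, 0, 0, 0, 0, 0, 1],
    [0, 0, 0, 0, 0, 0, 1]
  ]
}}

```text
time_s: 8.05
position: [0.5271, 0.0897, 0.3473]
ee_rot: [-3.099, -0.492, 0.009]
contact_force: [0.8, -0.4, -1.4]
grip_width: 0.561
finger_force: 62.1
```

```bash
python3 - <<'E'
from h import *
go([.528,.090,.21],-72)
f=grab_frame("wrist");f2=grab_frame("side")
cv2.imwrite("pics/w6.png",np.hstack([cv2.resize(f["frame"],(400,300)),cv2.resize(f2["frame"][120:345,180:480],(400,300))])[:,:,::-1])
E
```

```text
t 8.05 pos [0.5271 0.0897 0.3473] shift [0.0017 0.0006 0.1373] turn [-0.0092  0.0101  0.0009] rows 3.2929463497561793 F [ 0.8 -0.4 -1.4] w 0.561 ff 62.1
```

View pics/w6.png

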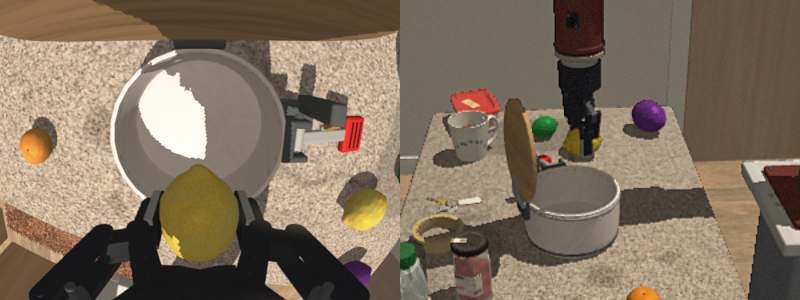

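The wrist view shows the caddy mouth centred at about (198,128) in the half-size panel, with the lid above it in the picture. The mandarin at (36,145) and the red pad at (350,135) are undisturbed. I'll check the mouth centre by ray, and how far away the lid is.

```bash
python3 - <<'E'
from h import *
o=get_obs();f=grab_frame("wrist")
for u,v in [(178,210),(455,210),(317,78)]:print(wray(f,o,u,v,.10).round(3))
K=f["intrinsics"];d=f["depth"];H=f["hand_eye"]
for v,u in [(20,320),(50,320),(30,150),(30,500),(200,300)]:
    e=np.array([u-K[0,2],v-K[1,2]])/K[0,0];r=np.linalg.norm(e);c=np.r_[e/r*np.tan(r),1]*d[v,u]
    w=o["position"]+R.from_rotvec(o["ee_rot"]).apply(H[:3,:3]@c+H[:3,3]);q=w-[.544,.095,0];a=np.radians(18.2)
    print((u,v),w.round(3),"caddy",(q[0]*np.cos(a)+q[1]*np.sin(a)).round(3),(-q[0]*np.sin(a)+q[1]*np.cos(a)).round(3))
go([.517,.087,.21],-72)
E
```

```text
[0.531 0.183 0.1  ]
[0.584 0.017 0.1  ]
[0.631 0.123 0.1  ]
(320, 20) [0.634 0.122 0.221] caddy 0.094 -0.002
(320, 50) [0.636 0.123 0.166] caddy 0.096 -0.002
(150, 30) [0.62  0.163 0.228] caddy 0.093 0.04
(500, 30) [0.647 0.079 0.229] caddy 0.093 -0.047
(300, 200) [0.542 0.11  0.021] caddy 0.003 0.015
t 8.2 pos [0.5274 0.0886 0.348 ] shift [-0.0099 -0.0011  0.138 ] turn [-0.0084  0.0078 -0.0042] rows 3.3188372771924057 F [-0.2  0.6 -1.3] w 0.561 ff 62.1
```

The centre is confirmed at (0.545,0.095), and the lid face is 94 mm out. I'll shift 10 mm away from the lid and lower the lemon.

{"fn": "step_arm", "kwargs": {
  "plan": [
    [-0.01, -0.001, 0.01, 0, 0, 0, 1],
    [-0.01, -0.001, 0.035, 0, 0, 0, 1],
    [-0.01, -0.001, 0.06, 0, 0, 0, 1],
    [-0.01, -0.001, 0.085, 0, 0, 0, 1],
    [-0.01, -0.001, 0.105, 0, 0, 0, 1],
    [-0.01, -0.001, 0.12, 0, 0, 0, 1],
    [-0.01, -0.001, 0.13, 0, 0, 0, 1],
    [-0.01, -0.001, 0.135, 0, 0, 0, 1],
    [-0.01, -0.001, 0.138, 0, 0, 0, 1],
    [-0.01, -0.001, 0.138, 0, 0, 0, 1],
    [-0.01, -0.001, 0.138, 0, 0, 0, 1]
  ]
}}

```text
time_s: 9.12
position: [0.5175, 0.0885, 0.2113]
ee_rot: [-3.099, -0.491, 0.004]
contact_force: [-0.4, -0.1, -1.5]
grip_width: 0.56
finger_force: 62.1
```

{"fn": "step_arm", "kwargs": {
  "plan": [
    [0, 0, 0.003, 0, 0, 0, 1],
    [0, 0, 0.005, 0, 0, 0, 1],
    [0, 0, 0.007, 0, 0, 0, 1],
    [0, 0, 0.008, 0, 0, 0, 1],
    [0, 0, 0.008, 0, 0, 0, 1],
    [0, 0, 0.008, 0, 0, 0, 1]
  ]
}}

```text
time_s: 9.62
position: [0.517, 0.0886, 0.2026]
ee_rot: [-3.099, -0.491, 0.006]
contact_force: [-0.5, 0.4, -1.6]
grip_width: 0.561
finger_force: 62.1
```

{"fn": "step_arm", "kwargs": {
  "plan": [
    [0, 0, 0.002, 0, 0, 0, 1],
    [0, 0, 0.003, 0, 0, 0, 1],
    [0, 0, 0.003, 0, 0, 0, 1],
    [0, 0, 0.003, 0, 0, 0, 1]
  ]
}}

```text
time_s: 9.95
position: [0.5174, 0.0889, 0.2012]
ee_rot: [-3.1, -0.491, 0.004]
contact_force: [-6.1, -1.8, 19.5]
grip_width: 0.559
finger_force: 63.8
```

It touched the floor at 19.5 N. I'll ease off about 1.5 mm, open partway, then lift.

{"fn": "step_arm", "kwargs": {
  "plan": [
    [0, 0, -0.001, 0, 0, 0, 1],
    [0, 0, -0.002, 0, 0, 0, 1],
    [0, 0, -0.002, 0, 0, 0, 0.3],
    [0, 0, -0.002, 0, 0, 0, -0.3],
    [0, 0, -0.002, 0, 0, 0, -0.7],
    [0, 0, -0.002, 0, 0, 0, -0.7],
    [0, 0, -0.002, 0, 0, 0, -0.7],
    [0, 0, -0.002, 0, 0, 0, -0.7]
  ]
}}

```text
time_s: 10.62
position: [0.517, 0.0886, 0.2015]
ee_rot: [-3.099, -0.491, 0.006]
contact_force: [0.3, 0.2, -0.1]
grip_width: 0.851
finger_force: 0.0
```

{"fn": "step_arm", "kwargs": {
  "plan": [
    [0, 0, -0.01, 0, 0, 0, -0.7],
    [0, 0, -0.025, 0, 0, 0, -0.7],
    [0, 0, -0.05, 0, 0, 0, -0.7],
    [0, 0, -0.08, 0, 0, 0, -0.7],
    [0, 0, -0.11, 0, 0, 0, -0.7],
    [0, 0, -0.14, 0, 0, 0, -0.7],
    [0, 0, -0.17, 0, 0, 0, -0.7],
    [0, 0, -0.17, 0, 0, 0, -0.7],
    [0, 0, -0.17, 0, 0, 0, -0.7]
  ]
}}

```text
time_s: 11.37
position: [0.5181, 0.0884, 0.374]
ee_rot: [-3.099, -0.491, -0.001]
contact_force: [-0.2, -0.5, -0.5]
grip_width: 0.852
finger_force: 0.0
```

```bash
python3 - <<'E'
from h import *
o=get_obs();f=grab_frame("wrist");f2=grab_frame("side")
cv2.imwrite("pics/w7.png",np.hstack([cv2.resize(f["frame"],(400,300)),cv2.resize(f2["frame"][120:345,180:480],(400,300))])[:,:,::-1])
hsv=cv2.cvtColor(f["frame"],cv2.COLOR_RGB2HSV);m=cv2.inRange(hsv,(20,130,60),(35,255,255))
n,l,s,c=cv2.connectedComponentsWithStats(m)
for i in range(1,n):
    if s[i,4]>300: print(s[i],wray(f,o,*c[i],.046).round(4))
go([.517,.087,.21],-72)
E
```

```text
[ 288  187   60   83 3627] [0.5153 0.0886 0.046 ]
[ 539  286   69   65 3284] [ 0.5081 -0.2134  0.046 ]
t 11.47 pos [0.5174 0.0879 0.3713] shift [-0.0002  0.0015  0.1613] turn [-0.0086  0.0065  0.0004] rows 3.8689205200128467 F [ 0.7  0.5 -0.5] w 0.852 ff 0.0
```

View pics/w7.png

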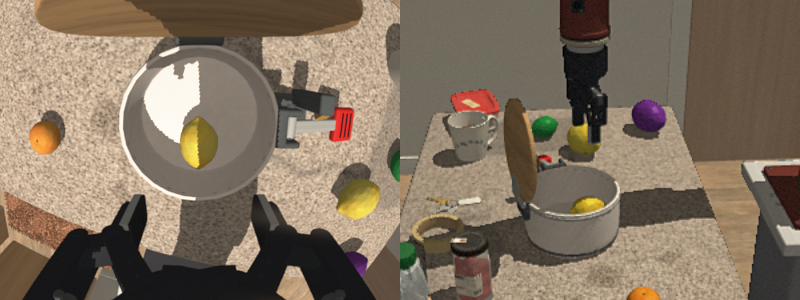

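The lemon lies on the caddy floor at (199,143) in the half-size panel, about 30 mm from the axis. The lid is latched open and the gripper is clear.

```bash
python3 -c "
from bench import *
print(sign_off())"
```

```text
the job is handed in; nothing more can be done
None
```

I pressed the lever until it latched with the lid open, lowered the lemon onto the caddy floor about 30 mm from the centre, and handed the job in at about 11.5 s. I never touched the mandarin, jam jar or mug; the sign-off returned no verdict.

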